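# Hang the weighing basket and hold the zero knob pressed

## Task

Get the market stall's hanging-basket scale ready: first hang the empty weighing basket by the bar of its handle in the scale's twin hook and let go of it, so that it hangs free on both hooks. Then take the loose zero knob, turn it so that the flat in its bore matches the flat of the D-shaft on top of the scale, push it fully home on the shaft, and keep pressing the sprung shaft all the way down to zero the scale. Finish while your gripper is still holding the knob pressed down, and leave the tomato, the soap bottle and the tumbler where they stand.

Things in the scene. Friction and masses are not known exactly. Their poses are not given: they have to be found in the camera images.
- basket_bar (a point): Middle of the weighing basket's handle bar, on its centre line, 155 mm above the basket's underside, straight above its middle. The bar is a straight level round steel rod, 10 mm thick, along this frame's y, 124 mm free between two uprights. z is up. Grip it at its middle.
- hook_seat (a point): Where the middle of the bar (centre line) rests when hung, 200 mm above the counter; axes as the scale's. Two V hooks of 8 mm rod, open upward, 42 mm either side of this point in y; front tips 28 mm towards -x, 19 mm above this point; behind they run back 90 mm to a column, at most 2 mm above it. Bring the bar in from the front over the tips, uprights outside the hooks, and lower it.
- shaft_seat (a point): Top of the 28 mm flange of the upright steel D-shaft on the housing, on its axis, 88 mm above the counter unpressed; the knob's underside rests here when home. Shaft above it: 16 mm diameter, 19 mm long (last 3 mm only 12 mm wide), one flat 3 mm from the axis on the +x side, where a small pale nose on the flange reaches 26 mm out. z up. Its yaw varies; the shaft cannot turn.
- shaft (a joint): How far the sprung shaft is pressed down: 0 at rest, 0.006 m on its stop. It begins to move at 3 N and needs 9 N to be fully down; it springs back when released.
- knob_center (a point): Middle of the knob, 17 mm above its underside, on its bore's axis; 17 mm above shaft_seat when fully home. The bore, from below, is D-shaped: 18 mm across, 21 mm deep, 1 mm clear of the shaft, flat 4 mm from the axis on the +x (nose) side, mouth 1.5 mm wider each side. It fits only with x the same way as shaft_seat's x, within 0.1 rad. z is up.
- basket: Loose open slatted steel basket, 110 mm (x) by 140 mm (y) by 55 mm high, 0.2 to 0.4 kg, with a rigid stirrup handle over it: uprights at its two y ends, joined by the bar. Stands on the counter, left. Origin under its middle. A half turn makes no difference.
- scale: The fixed scale: white housing 170 mm (x) by 150 mm (y), 75 mm high, front to -x, and, 215 mm towards +y, a steel column with the twin hook. Origin: middle of the housing's underside. Its place and yaw vary.
- knob: Loose black plastic knob, 45 g, bore down on the counter, right: a block 44 mm long (x), 30 mm wide (y: two parallel flat sides to grip), 34 mm high, with a pointed nose at the +x end, reaching 37 mm from the middle, and a pale ridge on top towards the nose. Origin: middle of its underside.
- tomato: A tomato, 80 mm wide, 52 mm high, between the robot and the scale; leave alone. Origin under its middle.
- soap: A soap bottle, 60 mm wide, 150 mm high, far right; leave alone. Origin under its middle.
- tumbler: A grey lidded tumbler, 84 mm wide, 139 mm high, far left; leave alone. Origin under its middle.
Mind the look-alikes: they are no part of the job. What is shaped like the knob but purple is not meant.

How it is judged:
On the way, in this order (a step that is already met when the one before it is completed fails the run):
1. the basket hangs by its bar in the twin hook, let go of (distance between basket_bar and hook_seat below 0.022 m and contact force between basket and scale above 1 N and contact force between basket and the fingers below 0.1 N), for 0.3 s.
2. the knob is fully home on the shaft, flat to flat (z of knob_center in the frame of shaft_seat below 0.0195 m and horizontal distance between knob_center and shaft_seat below 0.003 m and angle between the x axis of knob_center and the x axis of shaft_seat, either way round below 0.2 rad), for 0.2 s.
At the end, for the whole second after the job is handed in: The bar hangs in the hooks (within 22 mm of hook_seat), carried by the scale, untouched; the knob is home (2.5 mm of the flange, 3 mm of the axis, 0.2 rad), held by the fingers (over 2 N), the shaft pressed at least 4.5 of 6 mm through the last second (all of step 1 and all of step 2 and contact force between basket and the arm below 0.1 N and z of knob_center in the frame of shaft_seat above 0.014 m and value of joint shaft above 0.0045 m and contact force between knob and the fingers above 2 N); the arm keeps its last pose, push and grip.
It fails at once if the tomato, soap bottle or tumbler is shifted more than 40 mm (distance of any of tomato, soap, tumbler from where it was at the start of the episode above 0.04 m).
It also fails if it takes over 61 s, if anything falls off the work surface, if the arm or the gripper's body presses on something with over 40 N, if the wrist force passes 120 N, or if a joint passes its speed limit or range.

## Robot

A 6-joint arm with a two-finger parallel gripper is mounted at the origin on the work surface. World frame = base frame: x ahead of the robot, y to its left, z up, the work surface at z = 0. Lengths are in m, angles in rad, forces in N, time in s.
With the tool pointing down it reaches from about 0.35 to 0.775 m from the base axis. Payload 7.3 kg.
Tool frame: the origin (TCP) lies at the very end of the fingers, on their centre line; the grasp point (between the pads) lies 19 mm behind it; z points along the fingers, y is the direction in which the jaws open and shut (so a half turn about z gives the same grasp; the last joint's range is limited). The gripper opens to 92 mm and grips with 3 to 60 N. Pads are 19 mm wide; open, the fingers measure 130 mm over their backs; the gripper's body (75 mm by 190 mm) begins 47 mm behind the grasp point.
Start: joints at [-1.318, 0.342, 1.524, -0, 1.275, -0.146], TCP at [0.204, -0.484, 0.227] pointing down, gripper open.
Joint ranges: [-2.53, 2.53], [-0.77, 2.02], [0.04, 2.7], [-1, 4.14], [0.28, 2.66], [-3.11, 3.11]. Speed limits (rad/s): [2.57, 2.57, 3.14, 3.14, 3.14, 3.14].

## Interface

Orientations are given as [roll, pitch, yaw] about the fixed x, y, z axes, in that order (R = Rz(yaw) Ry(pitch) Rx(roll)).
In Python, from cell import robot gives the robot as it stands.
- The arm moves only by the tool apply_moves, never from a script. Its argument "plan" is a list of rows, each an object of numbers: "tx", "ty", "tz": the shift along the tool's x, y, z in m; "yaw": the turn about the tool's z in rad; "grip": the opening, from -1 (shut) to 1 (fully open), so that 0 is half open. In form: [{"tx": .., "ty": .., "tz": .., "yaw": .., "grip": ..}, ...]. A call has 1 to 8 rows; each row is the pose to reach, as a shift and turn from the pose commanded when the call began, along the tool's axes at that moment; what a row does not reach only later rows make up. A row lasts 1/8 s, in which the tool goes at most 62.5 mm and 10.7 degrees, less where a joint would pass 70% of its speed; a pose out of reach is approached as far as the arm can. A call with a gripper value outside its range is refused whole. The fingers move at their own pace and stop on an object; "force" is the grip in N (left out, the last holds). Time passes only in rows, so rows that repeat a pose let the fingers close. It gives the time, the measured TCP pose, the force and the opening at its end, in the units of the state.
- robot.observe(): the state, without advancing time (a new reading comes with each control period).
- robot.read_camera(name): name is "side" or "top"; returns (picture, depth): 420x560x3 uint8, red, green, blue; 420x560 float32, m along the optical axis (not along the pixel's ray), 0 where there is no reading.
- robot.get_calibration(name): a dict with "camera_matrix" (3x3 intrinsics, pixels), "R" (3x3) and "t" (3): a world point X has camera coordinates R X + t. Camera axes: x right, y down, z forward; pixel columns grow to the right and rows downward; lengths in m; the calibration is good to about 2 mm. A picture is of the moment at which its call begins. get_calibration takes no time and is no camera call.
- robot.hand_in(): hands the job in, once; it reports no verdict.
Trained networks look in the newest picture that a camera, given by its name, has taken for a name from the list of things; names that differ only in an ending like _2 or _b are one class to them, and where a whole thing is asked for, a point or a joint stands for the part that bears it (a point fixed in the world has none). Each returns a list of dicts, best first, with "confidence" (0 to 1); they miss things now and then, are a little off and sometimes report something else, mostly with a low value. They report only what shows in the picture. A call takes as long as a camera call. They do not tell look-alikes from the thing itself.
- robot.outline_of(label, camera): "region" (420x560 bool, what is visible of it) and "pixel" ([row, column] in pixels, amid what is visible of it).
- robot.tip_of(label, camera): "pixel" ([row, column] in pixels: a listed point, or the origin of a listed thing).
The state is a dict: "time": time; "qpos": joint angles; "qvel": joint speeds; "joint_efforts": joint torques, N m; "tool_pos": TCP position; "tool_rot": TCP orientation; "contact_force": force on the tool from outside, world axes, zero at the start; "torque": the same for the moment, N m; "opening": finger opening in m.
Only numpy, scipy, OpenCV 4.12 (cv2) and the standard library are available. Lean on these libraries where they do the work, as an engineer would, in place of code of your own. Each camera call takes 0.05 s, during which the arm holds its last target.

## Working session

There is one attempt and no reset: what is moved stays moved. The work goes in short steps, Python scripts to look and compute and a tool call to move; the robot and the scene stay as the last step left them, time stands still between calls to the robot, and variables do not carry over. Pictures are saved under pics/ and viewed, and the job is handed in when it is done.

Besides the shell and the picture viewer there is one more tool, called after "Call:" by a JSON object that holds its "method" and its "body". apply_moves: Moves the arm, as the interface text tells. Its arguments: {"type":"object","properties":{"plan":{"type":"array","items":{"type":"object","properties":{"tx":{"type":"number"},"ty":{"type":"number"},"tz":{"type":"number"},"yaw":{"type":"number"},"grip":{"type":"number"}}}},"force":{"type":"number"}},"required":["plan"]}

```bash
ls; mkdir -p pics
cat > h.py <<'E'
import numpy as np, cv2
from cell import robot
def snap(name,fn):
    im,d=robot.read_camera(name)
    cv2.imwrite('pics/'+fn,im[:,:,::-1]); np.save('pics/'+fn[:-4]+'_d.npy',d)
    return im,d
def world(cam,d,v,u):
    c=robot.get_calibration(cam);K=np.array(c['camera_matrix']);R=np.array(c['R']);t=np.array(c['t'])
    v=np.asarray(v,float);u=np.asarray(u,float);z=np.asarray(d,float)
    p=np.stack([(u-K[0,2])/K[0,0]*z,(v-K[1,2])/K[1,1]*z,z],-1)
    return (p-t)@R
def ray_z(cam,v,u,h):
    c=robot.get_calibration(cam);K=np.array(c['camera_matrix']);R=np.array(c['R']);t=np.array(c['t'])
    o=-R.T@t; r=R.T@np.array([(u-K[0,2])/K[0,0],(v-K[1,2])/K[1,1],1.])
    return o+r*(h-o[2])/r[2]
def proj(cam,X):
    c=robot.get_calibration(cam);K=np.array(c['camera_matrix']);p=np.array(c['R'])@np.array(X)+np.array(c['t'])
    q=K@p; return q[1]/q[2],q[0]/q[2]
E
python3 - <<'E'
from h import *
np.set_printoptions(precision=4,suppress=True)
for n in('side','top'):
    snap(n,n+'0.png'); c=robot.get_calibration(n); print(n,c['camera_matrix'],-np.array(c['R']).T@c['t'],c['R'])
print(robot.observe())
E
```

```text
pics
side [[479.7446   0.     272.4295]
 [  0.     479.7446 204.8462]
 [  0.       0.       1.    ]] [ 0.2316 -1.0132  0.8932] [[ 0.9589 -0.2833  0.0173]
 [-0.1488 -0.5536 -0.8194]
 [ 0.2418  0.7831 -0.573 ]]
top [[401.9773   0.     282.8054]
 [  0.     401.9773 210.9159]
 [  0.       0.       1.    ]] [ 0.3389 -0.0144  1.0996] [[ 0.0034 -0.9998 -0.0214]
 [-0.983   0.0006 -0.1837]
 [ 0.1836  0.0217 -0.9828]]
{'time': 0.1, 'qpos': array([-1.318 ,  0.3427,  1.5249, -0.    ,  1.2754, -0.146 ]), 'qvel': array([-0.0016, -0.0014, -0.0018, -0.    ,  0.0007,  0.001 ]), 'joint_efforts': array([  0.0023, -43.2005, -24.4694,   0.0719,   0.0526,  -0.0001]), 'tool_pos': array([ 0.2038, -0.4835,  0.2261]), 'tool_rot': array([-3.1403, -0.0002,  0.3988]), 'contact_force': array([-0.1551, -0.0426, -0.2601]), 'torque': array([ 0.0372,  0.0265, -0.0346]), 'opening': 0.09196646156784345}
```

View pics/top0.png

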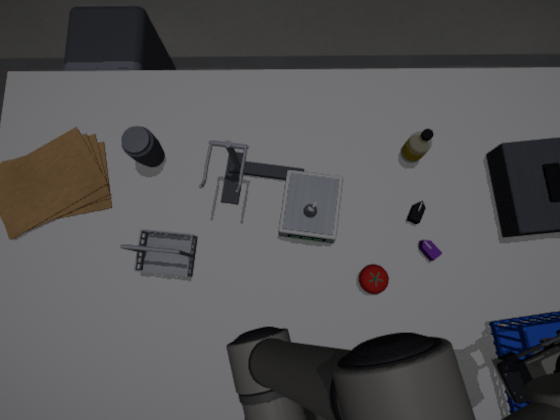

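View pics/side0.png

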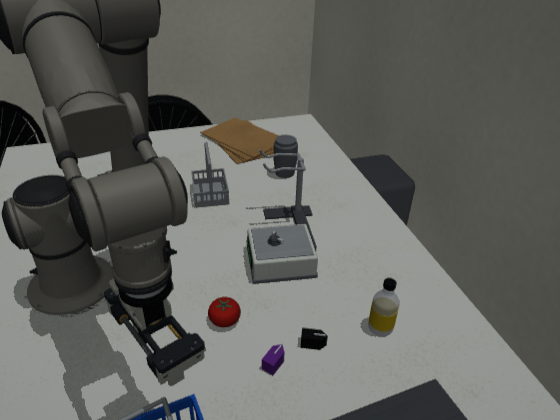

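The top view shows the basket at about (row 253, col 165), with its bar from col 122 to 190. The hook arms are around (145–185, 203–247), the shaft at (210, 310), the black knob at (212, 417) and the purple decoy at (250, 430). Next I'll measure them.

Run:
```python
from h import *
np.set_printoptions(precision=4,suppress=True)
H={'basket_bar':.155,'hook_seat':.2,'shaft_seat':.088,'knob_center':.017,'basket':0,'scale':0,'knob':0}
from cell import robot
for cam in('top','side'):
    im,d=snap(cam,cam+'1.png')
    for n,h in H.items():
        for r in robot.tip_of(n,cam)[:2]:
            v,u=r['pixel']; print(cam,n,round(r['confidence'],2),np.round([v,u],1),ray_z(cam,v,u,h))
# crops
for f,(a,b,c,e) in {'top1':(130,290,110,350),'side1':(130,290,180,330)}.items():
    im=cv2.imread(f'pics/{f}.png')[a:b,c:e]; im=cv2.convertScaleAbs(im,alpha=1.6,beta=10)
    s=min(800/im.shape[1],600/im.shape[0]);cv2.imwrite(f'pics/{f}_crop.png',cv2.resize(im,None,fx=s,fy=s,interpolation=cv2.INTER_CUBIC))
im=cv2.imread('pics/top1.png')[190:270,390:450];im=cv2.convertScaleAbs(im,alpha=2,beta=10);a=cv2.resize(im,None,fx=7,fy=7,interpolation=cv2.INTER_CUBIC)
im=cv2.imread('pics/top1.png')[185:245,285:340];im=cv2.convertScaleAbs(im,alpha=1.6,beta=10);b=cv2.resize(im,(385,560),interpolation=cv2.INTER_CUBIC)
b=cv2.resize(im,(370,int(370*60/55)),interpolation=cv2.INTER_CUBIC);b=cv2.copyMakeBorder(b,0,a.shape[0]-b.shape[0],0,0,0)
cv2.imwrite('pics/kn_sh.png',np.hstack([a,b]))
```

```text
top basket_bar 0.8 [250.1 146.5] [0.4213 0.3287 0.155 ]
top hook_seat 0.97 [178.2 222.3] [0.5843 0.1462 0.2   ]
top shaft_seat 0.56 [212.1 309.1] [ 0.5248 -0.0593  0.088 ]
top knob_center 0.88 [251.5 430.1] [ 0.4308 -0.3841  0.017 ]
top knob_center 0.75 [217.1 413.2] [ 0.5239 -0.3444  0.017 ]
top basket 0.72 [256.2 169.2] [0.4182 0.3211 0.    ]
top knob 0.7 [249.3 430.8] [ 0.4382 -0.3921  0.    ]
top knob 0.53 [215.5 413.1] [ 0.5313 -0.3496  0.    ]
side basket_bar 0.78 [152.  206.5] [0.4239 0.3306 0.155 ]
side hook_seat 0.79 [160.7 270.6] [0.5823 0.1502 0.2   ]
side shaft_seat 0.41 [234.8 274.2] [ 0.5361 -0.0487  0.088 ]
side shaft_seat 0.33 [160.2 269.9] [0.6377 0.342  0.088 ]
side knob_center 0.73 [361.2 271.9] [ 0.4321 -0.3842  0.017 ]
side knob_center 0.66 [336.1 312.9] [ 0.5421 -0.3439  0.017 ]
side basket 0.82 [193.8 208. ] [0.4185 0.3255 0.    ]
side scale 0.82 [263.4 282.3] [ 0.5547 -0.0707  0.    ]
side knob 0.79 [366.4 271.4] [ 0.4311 -0.3847  0.    ]
side knob 0.72 [342.7 310.7] [ 0.5365 -0.3475  0.    ]
```

View pics/top1_crop.png

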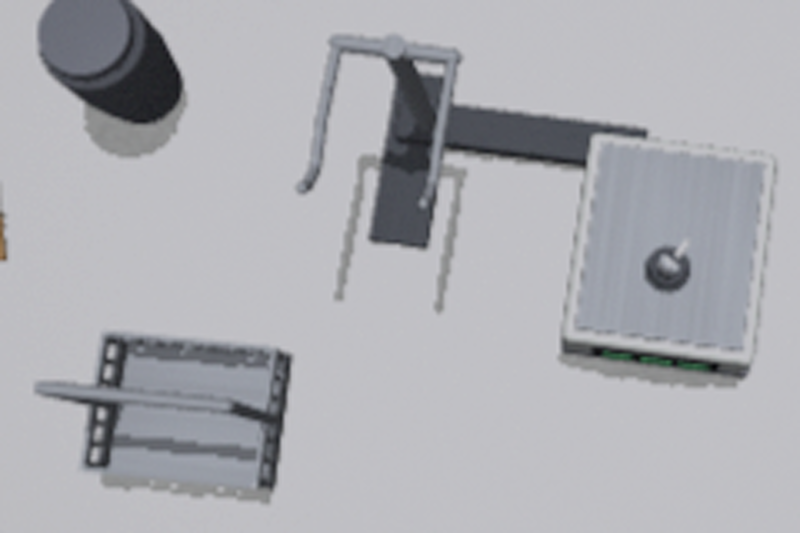

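View pics/side1_crop.png

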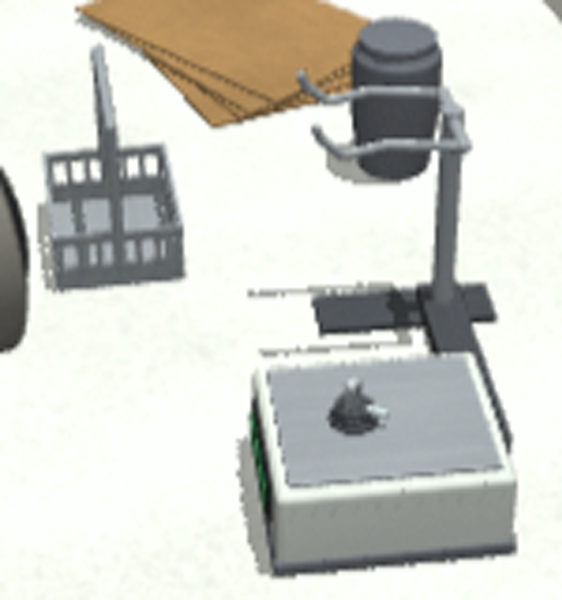

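View pics/kn_sh.png

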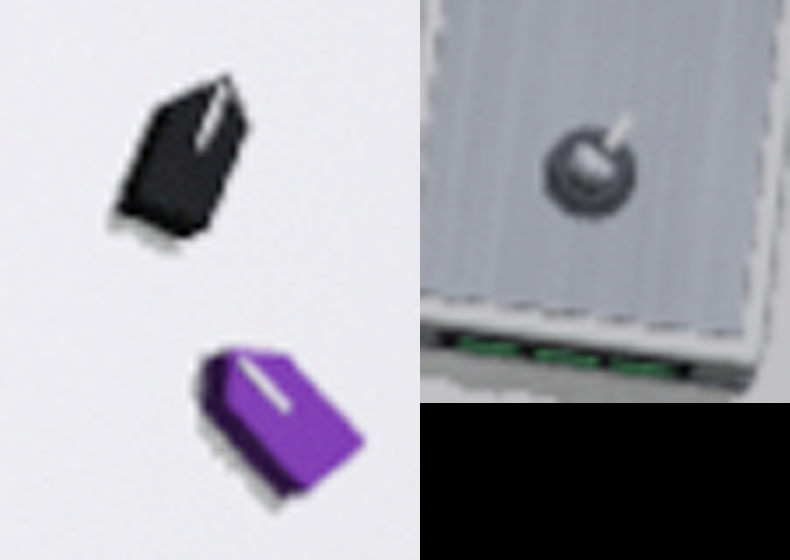

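```bash
cat > m.py <<'E'
from h import *
np.set_printoptions(precision=4,suppress=True)
vv,uu=np.mgrid[0:420,0:560]
def pts(cam,fn): 
    d=np.load(fn); P=world(cam,d,vv,uu); P[d==0]=np.nan; return P
def sel(P,x,y,z):
    return (P[...,0]>x[0])&(P[...,0]<x[1])&(P[...,1]>y[0])&(P[...,1]<y[1])&(P[...,2]>z[0])&(P[...,2]<z[1])
E
python3 - <<'E'
from m import *
for cam in('top','side'):
    P=pts(cam,f'pics/{cam}1_d.npy')
    print(cam,'counter z',np.nanmedian(P[sel(P,(.35,.5),(.05,.15),(-.03,.03))][:,2]))
    q=P[sel(P,(.35,.5),(.22,.44),(.13,.18))]
    print('bar',len(q),np.median(q,0),q.min(0),q.max(0)); c=np.polyfit(q[:,1],q[:,0],1);print('slope dx/dy',c, 'x@.329',np.polyval(c,.329), 'yaw',np.arctan(-c[0]))
    q=P[sel(P,(.5,.75),(.04,.27),(.175,.24))]
    print('hook',len(q),q.min(0),q.max(0))
    for lo,hi in((.04,.14),(.14,.25)):
        r=q[(q[:,1]>lo)&(q[:,1]<hi)&(q[:,0]<.66)]
        if len(r)>5: print(lo,len(r),r.min(0),r.max(0),np.polyfit(r[:,0],r[:,1],1), np.array(sorted(r.tolist()))[::max(1,len(r)//12)])
    q=P[sel(P,(.4,.7),(-.2,.06),(.066,.082))].astype(np.float32)
    print('housing',len(q),np.median(q[:,2]),cv2.minAreaRect(q[:,:2]))
    for n,(x,y) in {'knob':((.46,.6),(-.41,-.30))}.items():
        q=P[sel(P,x,y,(.026,.045))].astype(np.float32)
        print(n,len(q),q.mean(0),cv2.minAreaRect(q[:,:2]),q.min(0),q.max(0))
    q=P[sel(P,(.49,.57),(-.1,-.01),(.0965,.13))]; print('shaft',len(q),q.mean(0),q.min(0),q.max(0))
    q=P[sel(P,(.49,.57),(-.1,-.01),(.0825,.0965))]; print('flange',len(q),q.mean(0),q.min(0),q.max(0))
E
```

```text
top counter z -0.0001018481465200895
bar 267 [0.4257 0.3176 0.1589] [0.4144 0.2497 0.1316] [0.4357 0.3909 0.1656]
slope dx/dy [0.0935 0.3954] x@.329 0.42619854192637524 yaw -0.09325437011877928
hook 533 [0.5479 0.0907 0.177 ] [0.6807 0.1961 0.2215]
0.04 160 [0.5479 0.0909 0.1903] [0.6598 0.1135 0.2215] [-0.1305  0.1818] [[0.5479 0.1114 0.2146]
 [0.5592 0.1104 0.2068]
 [0.5684 0.1071 0.1984]
 [0.5788 0.1078 0.1951]
 [0.5883 0.108  0.1956]
 [0.5946 0.1077 0.1989]
 [0.6035 0.1006 0.2015]
 [0.6136 0.1033 0.1998]
 [0.6231 0.1011 0.2007]
 [0.6317 0.0995 0.1965]
 [0.6409 0.0994 0.1982]
 [0.6504 0.0948 0.1992]
 [0.6595 0.1003 0.1945]]
0.14 145 [0.5596 0.1763 0.191 ] [0.6598 0.1961 0.219 ] [-0.1293  0.2654] [[0.5596 0.1937 0.2154]
 [0.5666 0.1891 0.2059]
 [0.5769 0.1902 0.203 ]
 [0.5867 0.188  0.1932]
 [0.5935 0.1855 0.1951]
 [0.6019 0.1897 0.1993]
 [0.6097 0.1856 0.1975]
 [0.6168 0.1834 0.1982]
 [0.626  0.1858 0.2   ]
 [0.6346 0.1799 0.1959]
 [0.6432 0.1817 0.1998]
 [0.6514 0.1802 0.1973]
 [0.6598 0.1763 0.1944]]Traceback (most recent call last):
  File "<stdin>", line 13, in <module>
cv2.error: OpenCV(4.12.0) /io/opencv/modules/imgproc/src/convhull.cpp:143: error: (-215:Assertion failed) total >= 0 && (depth == CV_32F || depth == CV_32S) in function 'convexHull'
```

Run:
```python
from m import *
for cam in('top','side'):
    P=pts(cam,f'pics/{cam}1_d.npy')
    if cam=='side':
        q=P[sel(P,(.35,.5),(.22,.44),(.14,.18))]
        print('bar',len(q),np.median(q,0),q.min(0),q.max(0)); c=np.polyfit(q[:,1],q[:,0],1);print('slope dx/dy',c)
        q=P[sel(P,(.5,.75),(.04,.27),(.175,.24))]
        print('hook',len(q),q.min(0),q.max(0))
    q=np.ascontiguousarray(P[sel(P,(.4,.7),(-.2,.06),(.066,.082))].astype(np.float32)[:,:2])
    print('housing',len(q),cv2.minAreaRect(q))
    q=np.ascontiguousarray(P[sel(P,(.46,.6),(-.41,-.30),(.026,.045))].astype(np.float32)[:,:2])
    print('knob',len(q),q.mean(0),cv2.minAreaRect(q),q.min(0),q.max(0))
    m=q-q.mean(0); w,V=np.linalg.eigh(m.T@m); print(V[:,1],np.arctan2(V[1,1],V[0,1]))
    q=P[sel(P,(.49,.57),(-.1,-.01),(.0965,.13))]; print('shaft',len(q),q.mean(0),q.min(0),q.max(0))
    q=P[sel(P,(.49,.57),(-.1,-.01),(.0825,.0965))]; print('flange',len(q),q.mean(0),q.min(0),q.max(0))
# pixel based: knob top nose tip/base, shaft nose
for nm,p,h in [('shaft nose tip',(185+115*55/370,285+(632-420)*55/370),.088),('shaft nose tip2',(185+118*55/370,285+(628-420)*55/370),.088),('flange c',(185+172*55/370,285+(590-420)*55/370),.088),
 ('knob tip',(190+75/7,390+228/7),.034),('kn back l',(190+207/7,390+120/7),.034),('kn back r',(190+238/7,390+190/7),.034),('side r',(190+125/7,390+248/7),.034),('side l',(190+105/7,390+155/7),.034),('ridge a',(190+148/7,390+203/7),.034),('ridge b',(190+80/7,390+228/7),.034)]:
    print(nm,np.round(p,1),ray_z('top',*p,h))
```

```text
housing 3487 ((0.5513443350791931, -0.06375657021999359), (0.14938420057296753, 0.1706993579864502), 82.31513977050781)
knob 234 [ 0.5361 -0.3506] ((0.5142221450805664, -0.3476775884628296), (0.042543426156044006, 0.10522860288619995), 84.75342559814453) [ 0.4604 -0.3722] [ 0.5656 -0.3269]
[-0.9775  0.2108] 2.9292486
shaft 27 [ 0.5301 -0.0602  0.1048] [ 0.525  -0.0685  0.0967] [ 0.5379 -0.0535  0.1109]
flange 77 [ 0.5339 -0.0626  0.0882] [ 0.5197 -0.0772  0.0838] [ 0.5536 -0.0488  0.0928]
bar 85 [0.4224 0.302  0.1595] [0.4138 0.2489 0.1407] [0.4358 0.3953 0.1658]
slope dx/dy [0.0943 0.3942]
hook 331 [0.5478 0.0911 0.1785] [0.6797 0.1982 0.2205]
housing 2202 ((0.5512617826461792, -0.06490524858236313), (0.15435756742954254, 0.16988572478294373), 82.6531982421875)
knob 325 [ 0.5358 -0.3539] ((0.5127431154251099, -0.35113725066185), (0.10844900459051132, 0.047296106815338135), 4.904844760894775) [ 0.4605 -0.3793] [ 0.5681 -0.3267]
[-0.9953  0.0971] 3.0443828
shaft 26 [ 0.529  -0.0618  0.1041] [ 0.524  -0.071   0.0967] [ 0.5357 -0.0518  0.1109]
flange 70 [ 0.5331 -0.0661  0.0895] [ 0.5179 -0.0772  0.0826] [ 0.5532 -0.0452  0.0956]
shaft nose tip [202.1 316.5] [ 0.5509 -0.0785  0.088 ]
shaft nose tip2 [202.5 315.9] [ 0.5497 -0.077   0.088 ]
flange c [210.6 310.3] [ 0.5288 -0.0623  0.088 ]
knob tip [200.7 422.6] [ 0.5657 -0.3668  0.034 ]
kn back l [219.6 407.1] [ 0.5143 -0.3228  0.034 ]
kn back r [224.  417.1] [ 0.5024 -0.3487  0.034 ]
side r [207.9 425.4] [ 0.5461 -0.3732  0.034 ]
side l [205.  412.1] [ 0.554  -0.3383  0.034 ]
ridge a [211.1 419. ] [ 0.5372 -0.3556  0.034 ]
ridge b [201.4 422.6] [ 0.5638 -0.3667  0.034 ]
```

The measurements agree between the two cameras:

| Feature | Position (m) | Yaw (rad) |
|---|---|---|
| Bar middle | (0.425, 0.322, 0.155) | −0.093 |
| Hook seat | (0.584, 0.148, 0.2) | −0.132 |

Next I'll go to the basket.

```bash
cat > d.py <<'E'
import numpy as np,sys
from cell import robot
from scipy.spatial.transform import Rotation as Ro
def delta(tgt,yaw=None,frm=None,fyaw=None,s=None):
    if frm is None:
        s=robot.observe(); frm=s['tool_pos']; fyaw=s['tool_rot'][2]
    R=Ro.from_euler('xyz',[np.pi,0,fyaw]).as_matrix()
    dd=R.T@(np.array(tgt)-frm)
    print('tx ty tz',np.round(dd,4),'yaw', None if yaw is None else round(-(yaw-fyaw),3))
E
python3 - <<'E'
from d import *
delta((.40,-.22,.27),.7)
f=np.array((.40,-.22,.27))
delta((.425,.10,.27),1.2,f,.7)
delta((.425,.322,.27),1.477,f,.7)
E
```

```text
tx ty tz [ 0.2832 -0.167  -0.0432] yaw -0.301
tx ty tz [ 0.2253 -0.2286 -0.    ] yaw -0.5
tx ty tz [ 0.3683 -0.3984 -0.    ] yaw -0.777
```

Call:
{"method": "apply_moves", "body": {"plan": [{"tx": 0.05,"ty": -0.03,"tz": -0.02,"yaw": -0.1,"grip": 1},{"tx": 0.283,"ty": -0.167,"tz": -0.043,"yaw": -0.3,"grip": 1},{"tx": 0.283,"ty": -0.167,"tz": -0.043,"yaw": -0.3,"grip": 1},{"tx": 0.283,"ty": -0.167,"tz": -0.043,"yaw": -0.3,"grip": 1},{"tx": 0.283,"ty": -0.167,"tz": -0.043,"yaw": -0.3,"grip": 1},{"tx": 0.283,"ty": -0.167,"tz": -0.043,"yaw": -0.3,"grip": 1},{"tx": 0.283,"ty": -0.167,"tz": -0.043,"yaw": -0.3,"grip": 1},{"tx": 0.283,"ty": -0.167,"tz": -0.043,"yaw": -0.3,"grip": 1}]}}

```text
time: 1.9
tool_pos: [0.3995, -0.2205, 0.2696]
tool_rot: [-3.142, 0.0, 0.699]
contact_force: [-0.3, -0.5, -0.1]
opening: 0.0918
```

```bash
python3 -c "
from d import *
delta((.425,.10,.27),1.2);delta((.425,.322,.26),1.477)"
```

```text
tx ty tz [ 0.2257 -0.229  -0.0004] yaw -0.501
tx ty tz [ 0.3685 -0.399   0.0096] yaw -0.778
```

Call:
{"method": "apply_moves", "body": {"plan": [{"tx": 0.226,"ty": -0.229,"tz": 0,"yaw": -0.5,"grip": 1},{"tx": 0.226,"ty": -0.229,"tz": 0,"yaw": -0.5,"grip": 1},{"tx": 0.226,"ty": -0.229,"tz": 0,"yaw": -0.5,"grip": 1},{"tx": 0.226,"ty": -0.229,"tz": 0,"yaw": -0.5,"grip": 1},{"tx": 0.226,"ty": -0.229,"tz": 0,"yaw": -0.5,"grip": 1},{"tx": 0.368,"ty": -0.399,"tz": 0.01,"yaw": -0.778,"grip": 1},{"tx": 0.368,"ty": -0.399,"tz": 0.01,"yaw": -0.778,"grip": 1},{"tx": 0.368,"ty": -0.399,"tz": 0.01,"yaw": -0.778,"grip": 1}]}}

```text
time: 2.9
tool_pos: [0.4255, 0.2796, 0.2614]
tool_rot: [3.141, 0.0, 1.476]
contact_force: [0.5, 0.5, 0.6]
opening: 0.0917
```

```bash
python3 -c "
from d import *
delta((.425,.322,.20),1.477);delta((.425,.322,.136),1.477)"
```

```text
tx ty tz [ 0.0422 -0.0045  0.0614] yaw -0.001
tx ty tz [ 0.0422 -0.0045  0.1254] yaw -0.001
```

Call:
{"method": "apply_moves", "body": {"plan": [{"tx": 0.03,"ty": -0.003,"tz": 0.0,"grip": 1},{"tx": 0.04,"ty": -0.004,"tz": 0.04,"grip": 1},{"tx": 0.04,"ty": -0.004,"tz": 0.04,"grip": 1}]}}

```text
schema error: expected keys tx, ty, tz, yaw, grip
```

```bash
python3 -c "
from d import *
delta((.425,.322,.136),1.477)
from h import *
snap('top','top2.png');snap('side','side2.png')"
```

```text
tx ty tz [ 0.0422 -0.0045  0.1254] yaw -0.001
```

View pics/side2.png

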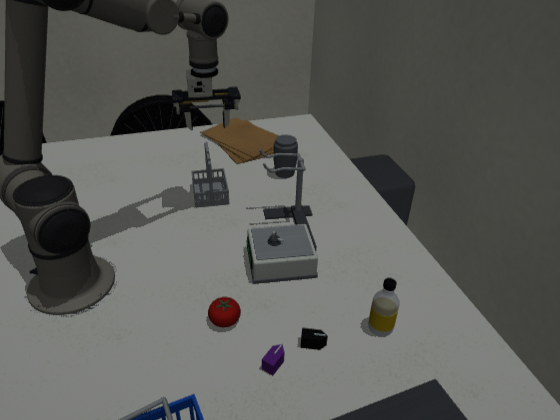

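The gripper is above the basket and everything stands as before. Next: lower onto the bar.

Call:
{"method": "apply_moves", "body": {"plan": [{"tx": 0.03,"ty": -0.003,"tz": 0.0,"yaw": 0,"grip": 1},{"tx": 0.04,"ty": -0.004,"tz": 0.04,"yaw": 0,"grip": 1},{"tx": 0.04,"ty": -0.004,"tz": 0.04,"yaw": 0,"grip": 1}]}}

```text
time: 3.38
tool_pos: [0.4238, 0.3171, 0.219]
tool_rot: [-3.136, 0.004, 1.476]
contact_force: [0.5, -0.3, 0.8]
opening: 0.0913
```

```bash
python3 -c "
from d import *
delta((.425,.322,.136),1.477)"
```

```text
tx ty tz [0.005  0.0007 0.083 ] yaw -0.001
```

Call:
{"method": "apply_moves", "body": {"plan": [{"tx": 0.003,"ty": 0.001,"tz": 0.04,"yaw": 0,"grip": 0.3},{"tx": 0.003,"ty": 0.001,"tz": 0.07,"yaw": 0,"grip": 0.3},{"tx": 0.003,"ty": 0.001,"tz": 0.083,"yaw": 0,"grip": 0.3},{"tx": 0.003,"ty": 0.001,"tz": 0.083,"yaw": 0,"grip": 0.3}]}}

```text
time: 3.88
tool_pos: [0.4266, 0.3211, 0.1391]
tool_rot: [-3.142, 0.0, 1.476]
contact_force: [0.1, 0.0, -0.2]
opening: 0.0605
```

```bash
python3 -c "
from d import *
delta((.425,.322,.136),1.477)
from h import *
im,d=snap('top','top3.png');im,d=snap('side','side3.png')
a=cv2.resize(cv2.imread('pics/top3.png')[190:300,80:230],(400,293));b=cv2.resize(cv2.imread('pics/side3.png')[100:220,150:300],(400,320))
cv2.imwrite('pics/c3.png',cv2.convertScaleAbs(np.hstack([cv2.copyMakeBorder(a,0,27,0,0,0),b]),alpha=1.6))"
```

```text
tx ty tz [ 0.0007 -0.0016  0.0031] yaw -0.001
```

View pics/c3.png

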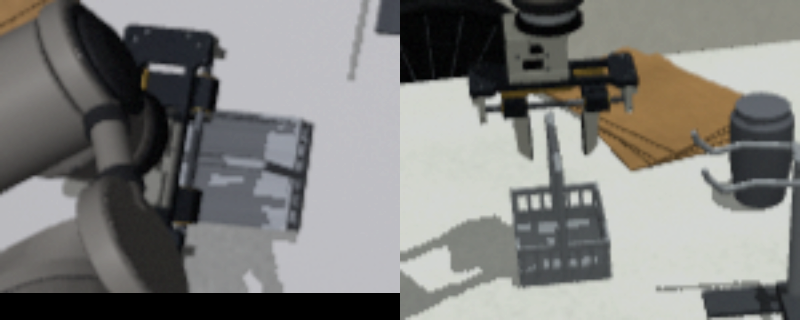

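The fingers straddle the bar and the height is about right. I'll close, then lift a little.

Call:
{"method": "apply_moves", "body": {"plan": [{"tx": 0.001,"ty": -0.002,"tz": 0.003,"yaw": 0,"grip": -0.2},{"tx": 0.001,"ty": -0.002,"tz": 0.003,"yaw": 0,"grip": -0.6},{"tx": 0.001,"ty": -0.002,"tz": 0.003,"yaw": 0,"grip": -1},{"tx": 0.001,"ty": -0.002,"tz": 0.003,"yaw": 0,"grip": -1},{"tx": 0.001,"ty": -0.002,"tz": 0.003,"yaw": 0,"grip": -1},{"tx": 0.001,"ty": -0.002,"tz": 0.003,"yaw": 0,"grip": -1}], "force": 35}}

```text
time: 4.72
tool_pos: [0.4238, 0.3231, 0.1355]
tool_rot: [-3.141, 0.0, 1.477]
contact_force: [-1.2, -1.2, 0.6]
opening: 0.0089
```

Call:
{"method": "apply_moves", "body": {"plan": [{"tx": 0,"ty": 0,"tz": -0.02,"yaw": 0,"grip": -1},{"tx": 0,"ty": 0,"tz": -0.05,"yaw": 0,"grip": -1},{"tx": 0,"ty": 0,"tz": -0.08,"yaw": 0,"grip": -1},{"tx": 0,"ty": 0,"tz": -0.1,"yaw": 0,"grip": -1},{"tx": 0,"ty": 0,"tz": -0.1,"yaw": 0,"grip": -1},{"tx": 0,"ty": 0,"tz": -0.1,"yaw": 0,"grip": -1}]}}

```text
time: 5.48
tool_pos: [0.4234, 0.3227, 0.2342]
tool_rot: [-3.14, 0.001, 1.477]
contact_force: [-0.4, -0.8, -3.0]
opening: 0.0087
```

```bash
python3 -c "
from d import *
from h import *
delta((.515,.157,.234),1.439)
im,d=snap('top','top4.png');im,d=snap('side','side4.png');print(robot.observe())
a=cv2.resize(cv2.imread('pics/top4.png')[150:300,80:280],(400,300));b=cv2.resize(cv2.imread('pics/side4.png')[100:220,150:310],(400,300))
cv2.imwrite('pics/c4.png',cv2.convertScaleAbs(np.hstack([a,b]),alpha=1.6))"
```

```text
tx ty tz [-0.1564  0.1067  0.0002] yaw 0.038
{'time': 5.575, 'qpos': array([ 5.07286611e-01,  3.51525613e-01,  1.48899574e+00, -1.05228680e-04,
        1.30387183e+00,  6.01351272e-01]), 'qvel': array([ 0.00181159, -0.00242575, -0.0059637 , -0.00050506,  0.00382347,
       -0.00077931]), 'joint_efforts': array([-5.59783482e-03, -4.58716857e+01, -2.59688902e+01,  6.43229205e-02,
        2.97224273e-03, -2.30844680e-04]), 'tool_pos': array([0.42343999, 0.32271934, 0.23409595]), 'tool_rot': array([-3.13934080e+00,  1.66804894e-03,  1.47676144e+00]), 'contact_force': array([-0.3634287 , -1.00531025, -2.6892569 ]), 'torque': array([ 0.02844183, -0.13573512,  0.04086908]), 'opening': 0.008572102003101786}
```

View pics/c4.png

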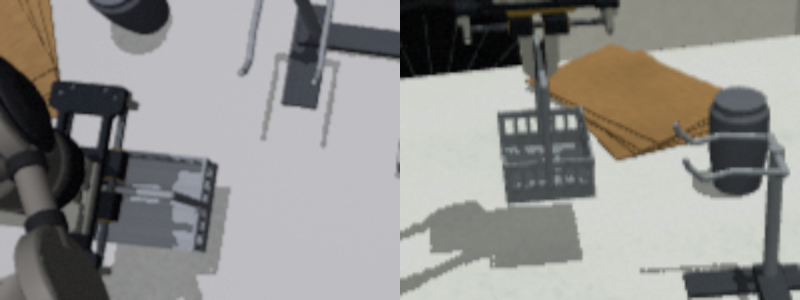

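The basket is lifted, about 0.3 kg. Next: carry it in front of the hooks.

Call:
{"method": "apply_moves", "body": {"plan": [{"tx": -0.015,"ty": 0.01,"tz": 0,"yaw": 0.0,"grip": -1},{"tx": -0.045,"ty": 0.03,"tz": 0,"yaw": 0.01,"grip": -1},{"tx": -0.08,"ty": 0.055,"tz": 0,"yaw": 0.02,"grip": -1},{"tx": -0.12,"ty": 0.083,"tz": 0,"yaw": 0.038,"grip": -1},{"tx": -0.145,"ty": 0.1,"tz": 0,"yaw": 0.038,"grip": -1},{"tx": -0.156,"ty": 0.107,"tz": 0,"yaw": 0.038,"grip": -1},{"tx": -0.156,"ty": 0.107,"tz": 0,"yaw": 0.038,"grip": -1},{"tx": -0.156,"ty": 0.107,"tz": 0,"yaw": 0.038,"grip": -1}]}}

```text
time: 6.58
tool_pos: [0.5154, 0.1585, 0.2355]
tool_rot: [-3.141, -0.0, 1.44]
contact_force: [-0.4, 0.6, -3.7]
opening: 0.009
```

```bash
python3 -c "
from d import *
from m import *
s=robot.observe();print(s['tool_pos'],s['tool_rot'],s['contact_force'])
im,d=snap('top','top5.png');im,d=snap('side','side5.png')
c,sn=np.cos(-.132),np.sin(-.132);R=np.array([[c,sn,0],[-sn,c,0],[0,0,1]])
for cam in('top','side'):
    P=pts(cam,f'pics/{cam}5_d.npy'); Q=(P-np.array([.584,.148,.2]))@R.T
    q=Q[sel(Q,(-.16,.0),(-.12,.12),(-.125,-.075))];print(cam,'basket',len(q),q.min(0),q.max(0),np.percentile(q,[2,98],axis=0))
    q=Q[sel(Q,(-.1,-.04),(-.12,.12),(-.05,.05))];
    if len(q):print('upper',len(q),q.min(0),q.max(0))
a=cv2.resize(cv2.imread('pics/top5.png')[120:270,130:330],(400,300));b=cv2.resize(cv2.imread('pics/side5.png')[100:220,180:340],(400,300))
cv2.imwrite('pics/c5.png',cv2.convertScaleAbs(np.hstack([a,b]),alpha=1.6))"
```

```text
[0.5154 0.1585 0.2355] [-3.141  -0.0002  1.4396] [-0.3665  0.5987 -3.7005]
top basket 1020 [-0.122  -0.0702 -0.1045] [-0.0116  0.0134 -0.0751] [[-0.1214 -0.0698 -0.1003]
 [-0.0141  0.006  -0.0764]]
upper 78 [-0.0991 -0.072  -0.048 ] [-0.0403 -0.0632  0.0478]
side basket 867 [-0.1227 -0.0749 -0.1015] [-0.0124  0.0758 -0.0751] [[-0.1223 -0.0718 -0.0982]
 [-0.0151  0.0723 -0.0758]]
upper 254 [-0.0996 -0.0751 -0.05  ] [-0.0403  0.0737  0.0496]
```

View pics/c5.png

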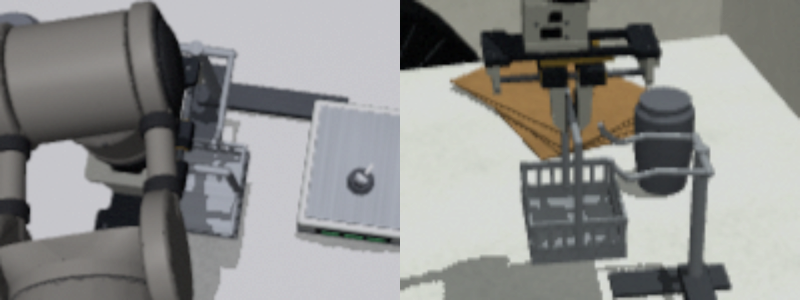

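The basket is centred on the hooks to within 1 mm in y, and 68 mm in front of the seat. I'll move it forward, then lower.

Call:
{"method": "apply_moves", "body": {"plan": [{"tx": -0.001,"ty": 0.02,"tz": 0,"yaw": 0,"grip": -1},{"tx": -0.001,"ty": 0.045,"tz": 0,"yaw": 0,"grip": -1},{"tx": -0.001,"ty": 0.068,"tz": 0,"yaw": 0,"grip": -1},{"tx": -0.001,"ty": 0.068,"tz": 0,"yaw": 0,"grip": -1},{"tx": -0.001,"ty": 0.068,"tz": 0.015,"yaw": 0,"grip": -1},{"tx": -0.001,"ty": 0.068,"tz": 0.03,"yaw": 0,"grip": -1},{"tx": -0.001,"ty": 0.068,"tz": 0.045,"yaw": 0,"grip": -1},{"tx": -0.001,"ty": 0.068,"tz": 0.045,"yaw": 0,"grip": -1}]}}

```text
time: 7.68
tool_pos: [0.582, 0.1477, 0.1887]
tool_rot: [-3.138, 0.001, 1.439]
contact_force: [-0.3, -0.2, -2.6]
opening: 0.0086
```

```bash
python3 -c "
from d import *
from m import *
s=robot.observe();print(s['tool_pos'],s['tool_rot'],s['contact_force'])
im,d=snap('side','side6.png')
cv2.imwrite('pics/c6.png',cv2.convertScaleAbs(cv2.resize(cv2.imread('pics/side6.png')[100:250,180:340],(640,600)),alpha=1.6))"
```

```text
[0.582  0.1477 0.1887] [-3.138   0.001   1.4389] [-0.3494 -0.2286 -2.6084]
```

View pics/c6.png

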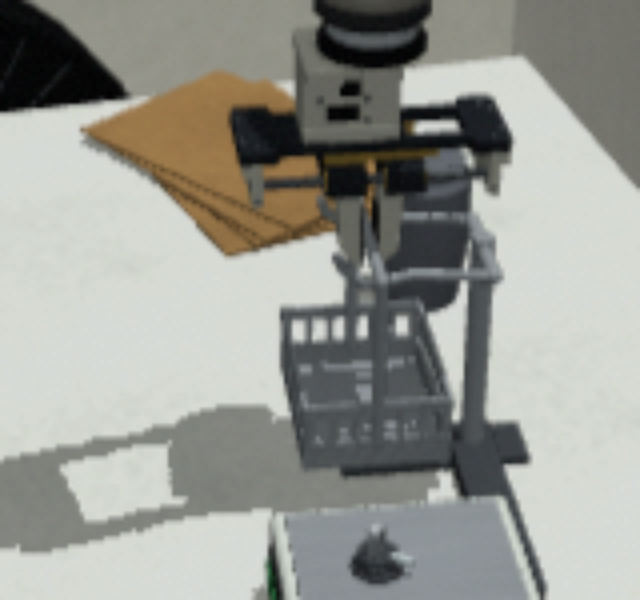

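The bar is behind the front tips and above the V. I'll lower it the last ~9 mm in steps and watch the force.

Call:
{"method": "apply_moves", "body": {"plan": [{"tx": 0,"ty": 0,"tz": 0.004,"yaw": 0,"grip": -1},{"tx": 0,"ty": 0,"tz": 0.007,"yaw": 0,"grip": -1},{"tx": 0,"ty": 0,"tz": 0.007,"yaw": 0,"grip": -1},{"tx": 0,"ty": 0,"tz": 0.007,"yaw": 0,"grip": -1}]}}

```text
time: 8.22
tool_pos: [0.5833, 0.1478, 0.1838]
tool_rot: [3.141, 0.0, 1.439]
contact_force: [-0.2, 0.8, -1.6]
opening: 0.0092
```

Call:
{"method": "apply_moves", "body": {"plan": [{"tx": 0,"ty": 0,"tz": 0.002,"yaw": 0,"grip": -1},{"tx": 0,"ty": 0,"tz": 0.003,"yaw": 0,"grip": -1},{"tx": 0,"ty": 0,"tz": 0.003,"yaw": 0,"grip": -1}]}}

```text
time: 8.6
tool_pos: [0.5832, 0.1478, 0.1806]
tool_rot: [3.142, 0.0, 1.439]
contact_force: [-0.3, 0.2, -2.9]
opening: 0.0092
```

Call:
{"method": "apply_moves", "body": {"plan": [{"tx": 0,"ty": 0,"tz": 0.002,"yaw": 0,"grip": -1},{"tx": 0,"ty": 0,"tz": 0.003,"yaw": 0,"grip": -1},{"tx": 0,"ty": 0,"tz": 0.003,"yaw": 0,"grip": -1}]}}

```text
time: 8.98
tool_pos: [0.5834, 0.1478, 0.18]
tool_rot: [3.139, -0.0, 1.439]
contact_force: [-5.1, -0.5, 11.1]
opening: 0.0085
```

Seated, with 11 N of contact. I'll relieve the push and open part way.

Call:
{"method": "apply_moves", "body": {"plan": [{"tx": 0,"ty": 0,"tz": -0.002,"yaw": 0,"grip": -1},{"tx": 0,"ty": 0,"tz": -0.002,"yaw": 0,"grip": -0.8},{"tx": 0,"ty": 0,"tz": -0.002,"yaw": 0,"grip": -0.6},{"tx": 0,"ty": 0,"tz": -0.002,"yaw": 0,"grip": -0.4},{"tx": 0,"ty": 0,"tz": -0.002,"yaw": 0,"grip": -0.2},{"tx": 0,"ty": 0,"tz": -0.002,"yaw": 0,"grip": -0.1},{"tx": 0,"ty": 0,"tz": -0.002,"yaw": 0,"grip": 0},{"tx": 0,"ty": 0,"tz": -0.002,"yaw": 0,"grip": 0}]}}

```text
time: 9.98
tool_pos: [0.5832, 0.1478, 0.1796]
tool_rot: [3.142, 0.0, 1.439]
contact_force: [0.8, -0.1, 0.0]
opening: 0.0456
```

```bash
python3 -c "
from d import *
from m import *
s=robot.observe();print(s['tool_pos'],s['tool_rot'],s['contact_force'])
im,d=snap('side','side7.png')
cv2.imwrite('pics/c7.png',cv2.convertScaleAbs(cv2.resize(cv2.imread('pics/side7.png')[100:250,180:340],(640,600)),alpha=1.6))"
```

```text
[0.5832 0.1478 0.1796] [3.1416 0.0001 1.4387] [ 0.8064 -0.115   0.0448]
```

View pics/c7.png

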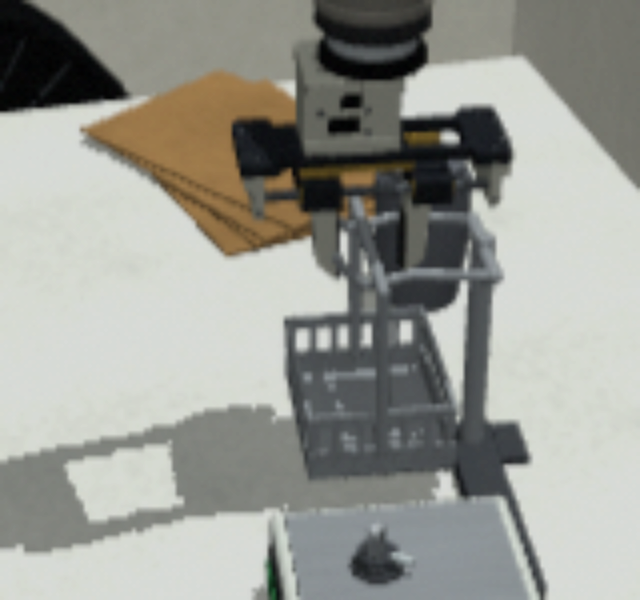

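The basket hangs in the V of both hooks and the force is near zero. Now I'll retreat up and head for the knob.

```bash
python3 -c "
from d import *
f=np.array((.5832,.1478,.28));delta((.53,-.20,.28),2.72,f,1.439)"
```

```text
tx ty tz [-0.3518 -0.007  -0.    ] yaw -1.281
```

Call:
{"method": "apply_moves", "body": {"plan": [{"tx": 0,"ty": 0,"tz": -0.02,"yaw": 0,"grip": 0},{"tx": 0,"ty": 0,"tz": -0.05,"yaw": 0,"grip": 0},{"tx": 0,"ty": 0,"tz": -0.1,"yaw": 0,"grip": 0},{"tx": 0,"ty": 0,"tz": -0.1,"yaw": 0,"grip": 0}]}}

```text
time: 10.52
tool_pos: [0.5849, 0.1481, 0.2842]
tool_rot: [3.133, -0.002, 1.439]
contact_force: [0.7, -0.1, -0.6]
opening: 0.0457
```

Call:
{"method": "apply_moves", "body": {"plan": [{"tx": -0.05,"ty": 0,"tz": 0,"yaw": -0.18,"grip": 0},{"tx": -0.1,"ty": 0,"tz": 0,"yaw": -0.36,"grip": 0},{"tx": -0.15,"ty": 0,"tz": 0,"yaw": -0.54,"grip": 0},{"tx": -0.2,"ty": 0,"tz": 0,"yaw": -0.72,"grip": 0.2},{"tx": -0.25,"ty": -0.007,"tz": 0,"yaw": -0.9,"grip": 0.4},{"tx": -0.3,"ty": -0.007,"tz": 0,"yaw": -1.08,"grip": 0.6},{"tx": -0.35,"ty": -0.007,"tz": 0,"yaw": -1.28,"grip": 0.6},{"tx": -0.35,"ty": -0.007,"tz": 0,"yaw": -1.28,"grip": 0.6}]}}

```text
time: 11.52
tool_pos: [0.5292, -0.2013, 0.2783]
tool_rot: [-3.141, -0.002, 2.716]
contact_force: [-0.3, 0.8, 1.1]
opening: 0.0737
```

```bash
python3 -c "
from d import *
from m import *
im,d=snap('top','top8.png');im,d=snap('side','side8.png')
a=cv2.resize(cv2.imread('pics/top8.png')[120:280,130:450],(800,400));cv2.imwrite('pics/c8.png',cv2.convertScaleAbs(a,alpha=1.6))
s=robot.observe();print(s['tool_pos'],s['tool_rot'],s['contact_force'])"
```

```text
[ 0.5298 -0.1982  0.2788] [ 3.1411 -0.0015  2.7161] [-0.2909  0.8917  0.1951]
```

View pics/c8.png

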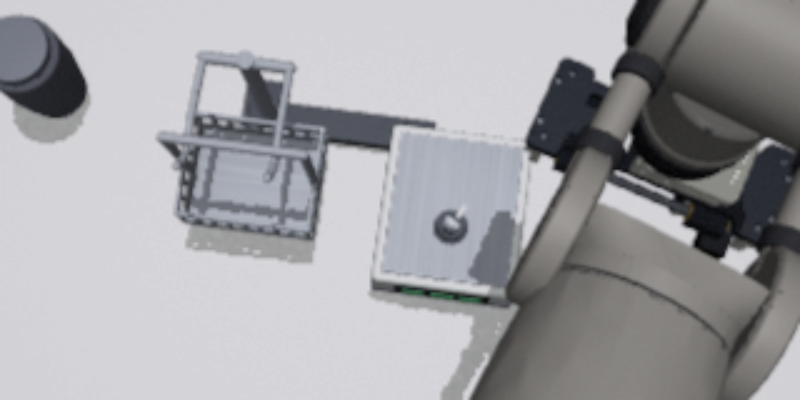

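View pics/side8.png

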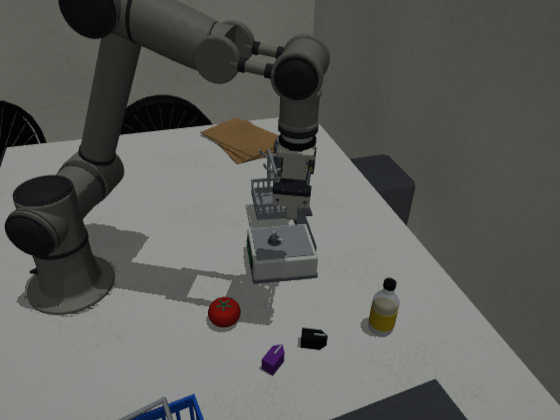

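The basket hangs in the hooks and the knob is untouched at about (338, 313) in the side view. I'll fit the knob outline in the clear pictures from both cameras.

```bash
cat > fit.py <<'E'
from m import *
from scipy.optimize import minimize
S=8
def projm(cam,X):
    c=robot.get_calibration(cam);K=np.array(c['camera_matrix']);p=X@np.array(c['R']).T+np.array(c['t']);q=p@K.T
    return q[:,:2]/q[:,2:]
def prism(x,y,yaw,z0,poly,h):
    c,s=np.cos(yaw),np.sin(yaw); p=poly@np.array([[c,s],[-s,c]])+[x,y]
    return np.vstack([np.c_[p,np.full(len(p),z0)],np.c_[p,np.full(len(p),z0+h)]])
def render(cam,X,roi):
    a,b,c,e=roi; uv=projm(cam,X); uv=(uv-[c,a]+0.5)*S-0.5
    im=np.zeros(((b-a)*S,(e-c)*S),np.float32)
    hull=cv2.convexHull(uv.astype(np.float32)); cv2.fillConvexPoly(im,np.round(hull*16).astype(np.int32),1.0,shift=4)
    return cv2.resize(im,(e-c,b-a),interpolation=cv2.INTER_AREA)
KN=np.array([[-22,-15],[-22,15],[22,15],[37,0],[22,-15]])*1e-3
E
python3 - <<'E'
from fit import *
g={'top':('pics/top1.png',(192,236,395,440)),'side':('pics/side8.png',(318,358,290,338))}
T={}
for cam,(f,roi) in g.items():
    a,b,c,e=roi; im=cv2.imread(f)[a:b,c:e].astype(float).max(2)
    bg=np.percentile(im,80); t=np.clip((0.75*bg-im)/(0.75*bg-0.25*bg),0,1)  # dark=1
    t=cv2.morphologyEx(t,cv2.MORPH_CLOSE,np.ones((5,5)));T[cam]=t
    print(cam,bg,im.min(),t.sum())
    cv2.imwrite(f'pics/t_{cam}.png',cv2.resize((t*255).astype(np.uint8),None,fx=8,fy=8,interpolation=0))
def cost(p,cams=('top','side')):
    return sum(((render(c,prism(p[0],p[1],p[2],0,KN,.034),g[c][1])-T[c])**2).sum() for c in cams)
for cams in (('top','side'),('top',),('side',)):
    best=None
    for y0 in(-.6,-.4,-.2):
        r=minimize(cost,[.53,-.347,y0],args=(cams,),method='Nelder-Mead',options=dict(initial_simplex=np.array([.53,-.347,y0])+np.array([[0,0,0],[.01,0,0],[0,.01,0],[0,0,.2]]),xatol=1e-4,fatol=1e-3))
        if best is None or r.fun<best.fun: best=r
    print(cams,best.x,best.fun)
E
```

```text
top 116.0 0.0 272.3620689655172
side 145.0 1.0 487.45517241379315
('top', 'side') [ 0.5335 -0.3493 -0.4263] 24.239214000724587
('top',) [ 0.5328 -0.35   -0.432 ] 7.812509579834274
('side',) [ 0.5341 -0.3484 -0.4272] 7.761414482851517
```

Run:
```python
import cv2,numpy as np
o=[]
for f,(a,b,c,e) in (('top1',(196,226,293,329)),('side8',(222,252,256,292))):
    im=cv2.imread(f'pics/{f}.png')[a:b,c:e];o.append(cv2.resize(cv2.convertScaleAbs(im,alpha=1.4),None,fx=11,fy=11,interpolation=0))
cv2.imwrite('pics/sh.png',np.hstack(o))
```

```text
(no output)
```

View pics/sh.png

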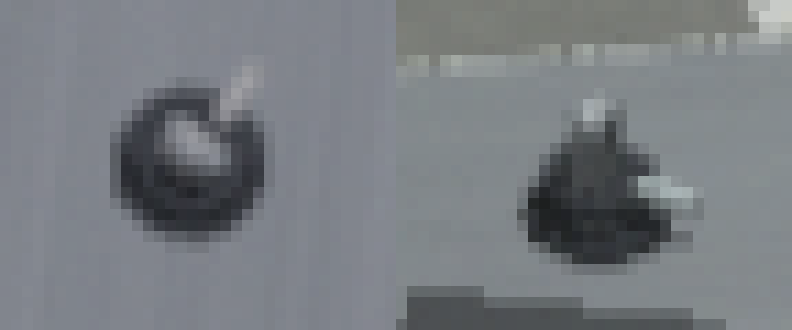

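Run:
```python
from fit import *
g={'top':('pics/top1.png',(196,226,296,329)),'side':('pics/side8.png',(226,249,258,290))}
T={};W={}
for cam,(f,roi) in g.items():
    a,b,c,e=roi; I=cv2.imread(f)[a:b,c:e].astype(float); im=I.mean(2)
    bg=np.median(im[:, [0,1,-2,-1]]); t=np.clip((bg-8-im)/(0.35*bg),0,1)
    # include bright shaft parts by filling holes
    t=cv2.morphologyEx(t,cv2.MORPH_CLOSE,cv2.getStructuringElement(cv2.MORPH_ELLIPSE,(5,5)));T[cam]=t; W[cam]=1.
    print(cam,bg,t.sum())
    cv2.imwrite(f'pics/s_{cam}.png',cv2.resize((t*255).astype(np.uint8),None,fx=8,fy=8,interpolation=0))
th=np.linspace(0,2*np.pi,40,endpoint=False);C=np.c_[np.cos(th),np.sin(th)]
def mod(p,cam):
    x,y,R1,h1=p; r=g[cam][1]
    return np.maximum.reduce([render(cam,prism(x,y,0,.075,C*R1,h1),r),render(cam,prism(x,y,0,.08,C*.014,.008),r),render(cam,prism(x,y,0,.088,C*.008,.016),r)])
def cost(p,cams): return sum(((mod(p,c)-T[c])**2).sum() for c in cams)+ 1e5*max(0,p[3]-.013)
for cams in (('top','side'),('top',),('side',)):
    x0=np.array([.529,-.062,.018,.008])
    r=minimize(cost,x0,args=(cams,),method='Nelder-Mead',options=dict(initial_simplex=x0+np.vstack([np.zeros(4),np.diag([.006,.006,.003,-.005])]),xatol=1e-5,fatol=1e-3,maxiter=800))
    print(cams,r.x,r.fun)
for h in(.084,.088):
  for cam,s,t in(('top',(205.05,312.95),(201.1,315.4)),('side',(238.05,277.7),(239.5,282.7))):
    A=ray_z(cam,*s,h);B=ray_z(cam,*t,h);print(h,cam,A,B,np.arctan2(*(B-A)[1::-1]))
```

```text
top 97.33333333333333 145.2583170254403
side 97.66666666666667 133.17259873232572
('top', 'side') [ 0.531  -0.0615  0.0174  0.0051] 13.289528289593607
('top',) [ 0.5309 -0.0614  0.0176  0.0046] 2.0787223652794715
('side',) [ 0.531  -0.0622  0.0171  0.0056] 10.73924957982193
0.084 top [ 0.544  -0.0695  0.084 ] [ 0.5544 -0.0759  0.084 ] -0.5534444679076977
0.084 side [ 0.5427 -0.0597  0.084 ] [ 0.5538 -0.0691  0.084 ] -0.7024393940427569
0.088 top [ 0.5432 -0.0693  0.088 ] [ 0.5535 -0.0757  0.088 ] -0.5534444679076932
0.088 side [ 0.5411 -0.0645  0.088 ] [ 0.5522 -0.0738  0.088 ] -0.7024393940427462
```

Run:
```python
from m import *
from d import *
P=pts('side','pics/side8_d.npy');q=P[sel(P,(.55,.8),(-.5,-.2),(.03,.2))];print('soap',q.mean(0),q.min(0),q.max(0))
s=robot.observe();print(s['tool_pos'],s['tool_rot'])
delta((.5335,-.3493,.10),2.715)
```

```text
soap [ 0.6942 -0.3628  0.088 ] [ 0.55   -0.3817  0.03  ] [ 0.738  -0.3289  0.1556]
[ 0.5298 -0.1982  0.2788] [ 3.1411 -0.0015  2.7161]
tx ty tz [-0.0657 -0.1361  0.1788] yaw 0.001
```

Call:
{"method": "apply_moves", "body": {"plan": [{"tx": -0.02,"ty": -0.04,"tz": 0.0,"yaw": 0,"grip": 0.3},{"tx": -0.045,"ty": -0.09,"tz": 0.03,"yaw": 0,"grip": 0.3},{"tx": -0.066,"ty": -0.136,"tz": 0.08,"yaw": 0,"grip": 0.3},{"tx": -0.066,"ty": -0.136,"tz": 0.13,"yaw": 0,"grip": 0.3},{"tx": -0.066,"ty": -0.136,"tz": 0.16,"yaw": 0,"grip": 0.3},{"tx": -0.066,"ty": -0.136,"tz": 0.18,"yaw": 0,"grip": 0.3},{"tx": -0.066,"ty": -0.136,"tz": 0.18,"yaw": 0,"grip": 0.3},{"tx": -0.066,"ty": -0.136,"tz": 0.18,"yaw": 0,"grip": 0.3}]}}

```text
time: 12.62
tool_pos: [0.5355, -0.3488, 0.1006]
tool_rot: [-3.141, 0.001, 2.719]
contact_force: [-0.3, 0.4, -0.1]
opening: 0.0596
```

Run:
```python
from d import *
delta((.5335,-.3493,.007),2.715)
from h import *
snap('side','side9.png');cv2.imwrite('pics/c9.png',cv2.convertScaleAbs(cv2.resize(cv2.imread('pics/side9.png')[250:400,220:420],(800,600)),alpha=1.5))
```

```text
tx ty tz [ 0.0016 -0.0013  0.0936] yaw 0.004
```

View pics/c9.png

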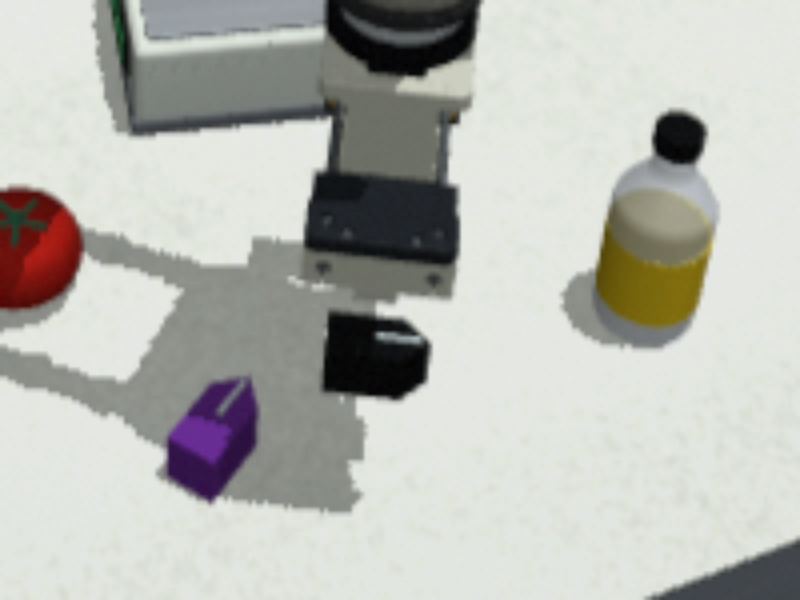

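The gripper is above the black knob, aligned with its long axis, and clear of the soap and the decoy. I'll descend and grip.

Call:
{"method": "apply_moves", "body": {"plan": [{"tx": 0.001,"ty": -0.001,"tz": 0.04,"yaw": 0.004,"grip": 0.3},{"tx": 0.001,"ty": -0.001,"tz": 0.075,"yaw": 0.004,"grip": 0.3},{"tx": 0.001,"ty": -0.001,"tz": 0.093,"yaw": 0.004,"grip": 0.3},{"tx": 0.001,"ty": -0.001,"tz": 0.093,"yaw": 0.004,"grip": 0.3},{"tx": 0.001,"ty": -0.001,"tz": 0.093,"yaw": 0.004,"grip": 0.3}]}}

```text
time: 13.3
tool_pos: [0.5342, -0.3506, 0.0083]
tool_rot: [-3.141, 0.003, 2.715]
contact_force: [-0.2, 0.9, 0.4]
opening: 0.0595
```

Run:
```python
from d import *
s=robot.observe();print(s['tool_pos'],s['tool_rot'],s['contact_force'])
delta((.5335,-.3493,.007),2.715)
```

```text
[ 0.53422646 -0.35061945  0.00830823] [-3.14072741e+00  2.80506056e-03  2.71481754e+00] [-0.16958421  0.88804829  0.39837044]
tx ty tz [0.0012 0.0009 0.0013] yaw -0.0
```

Call:
{"method": "apply_moves", "body": {"plan": [{"tx": 0.001,"ty": 0.001,"tz": 0.001,"yaw": 0,"grip": 0},{"tx": 0.001,"ty": 0.001,"tz": 0.001,"yaw": 0,"grip": -0.3},{"tx": 0.001,"ty": 0.001,"tz": 0.001,"yaw": 0,"grip": -0.6},{"tx": 0.001,"ty": 0.001,"tz": 0.001,"yaw": 0,"grip": -1},{"tx": 0.001,"ty": 0.001,"tz": 0.001,"yaw": 0,"grip": -1},{"tx": 0.001,"ty": 0.001,"tz": 0.001,"yaw": 0,"grip": -1}], "force": 30}}

```text
time: 14.05
tool_pos: [0.5329, -0.3486, 0.0059]
tool_rot: [-3.141, 0.0, 2.715]
contact_force: [0.2, -0.4, 3.0]
opening: 0.03
```

Run:
```python
from d import *
s=robot.observe();print(s['tool_pos'],s['tool_rot'],s['contact_force'],s['opening'])
p=s['tool_pos'].copy();p[2]=.15;print(p)
delta((.531,-.0615,.15),-.55+np.pi,p,s['tool_rot'][2])
```

```text
[ 0.53285668 -0.34862055  0.00587648] [-3.14143497e+00  3.47637241e-04  2.71483334e+00] [ 0.18500103 -0.38087744  3.0280177 ] 0.03000926113612662
[ 0.53285668 -0.34862055  0.15      ]
tx ty tz [0.1205 0.2606 0.    ] yaw 0.123
```

Gripped with a 30 mm opening, as it should be. I'll lift and carry it towards the shaft.

Call:
{"method": "apply_moves", "body": {"plan": [{"tx": 0,"ty": 0,"tz": -0.03,"yaw": 0,"grip": -1},{"tx": 0,"ty": 0,"tz": -0.08,"yaw": 0,"grip": -1},{"tx": 0,"ty": 0,"tz": -0.135,"yaw": 0,"grip": -1},{"tx": 0.02,"ty": 0.05,"tz": -0.145,"yaw": 0,"grip": -1},{"tx": 0.045,"ty": 0.1,"tz": -0.145,"yaw": 0.04,"grip": -1},{"tx": 0.07,"ty": 0.15,"tz": -0.145,"yaw": 0.08,"grip": -1},{"tx": 0.07,"ty": 0.15,"tz": -0.145,"yaw": 0.123,"grip": -1},{"tx": 0.07,"ty": 0.15,"tz": -0.145,"yaw": 0.123,"grip": -1}]}}

```text
time: 15.05
tool_pos: [0.5312, -0.1825, 0.1506]
tool_rot: [-3.141, 0.0, 2.593]
contact_force: [0.2, -0.8, -1.1]
opening: 0.0298
```

Run:
```python
from d import *
from h import *
s=robot.observe();print(s['tool_pos'],s['tool_rot'],s['contact_force'],s['opening'])
snap('top','top10.png')
snap('side','side10.png');cv2.imwrite('pics/c10.png',cv2.convertScaleAbs(cv2.resize(cv2.imread('pics/side10.png')[170:320,200:400],(800,600)),alpha=1.5))
```

```text
[ 0.53117236 -0.18249401  0.15056031] [-3.14136241e+00  4.30845085e-05  2.59331254e+00] [ 0.23353139 -0.81569954 -1.14415266] 0.02982397018834282
```

View pics/c10.png

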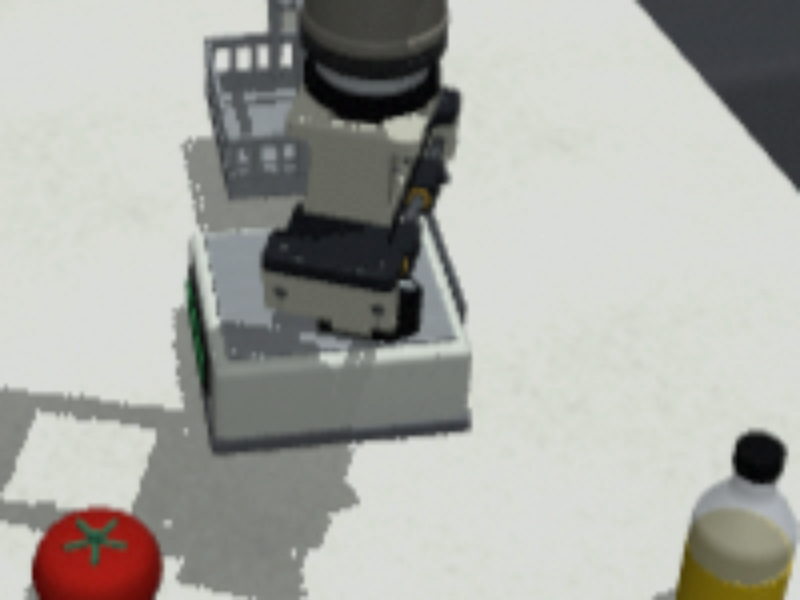

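View pics/top10.png

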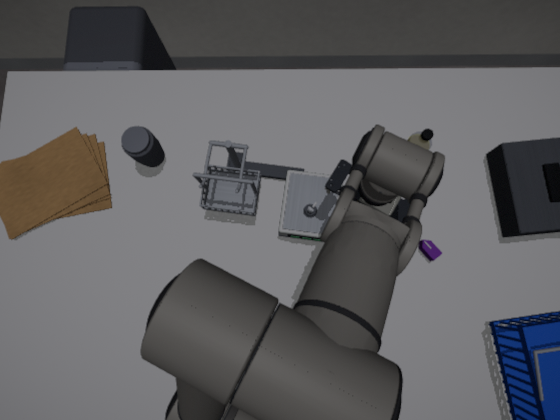

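Run:
```python
from d import *
delta((.5303,-.0611,.13),2.592)
```

```text
tx ty tz [0.0646 0.1039 0.0204] yaw 0.0
```

Call:
{"method": "apply_moves", "body": {"plan": [{"tx": 0.02,"ty": 0.03,"tz": 0,"yaw": 0,"grip": -1},{"tx": 0.045,"ty": 0.07,"tz": 0,"yaw": 0,"grip": -1},{"tx": 0.065,"ty": 0.104,"tz": 0,"yaw": 0,"grip": -1},{"tx": 0.065,"ty": 0.104,"tz": 0.01,"yaw": 0,"grip": -1},{"tx": 0.065,"ty": 0.104,"tz": 0.02,"yaw": 0,"grip": -1},{"tx": 0.065,"ty": 0.104,"tz": 0.02,"yaw": 0,"grip": -1},{"tx": 0.065,"ty": 0.104,"tz": 0.02,"yaw": 0,"grip": -1}]}}

```text
time: 16.02
tool_pos: [0.5301, -0.0614, 0.1305]
tool_rot: [-3.141, -0.0, 2.59]
contact_force: [0.3, -0.5, -0.0]
opening: 0.0298
```

Run:
```python
from d import *
from h import *
s=robot.observe();print(s['tool_pos'],s['tool_rot'],s['contact_force'],s['opening'])
delta((.5303,-.0611,.13),2.592)
snap('top','top11.png');a=cv2.imread('pics/top11.png')[150:260,200:350]
snap('side','side11.png');b=cv2.imread('pics/side11.png')[170:280,210:360]
cv2.imwrite('pics/c11.png',cv2.convertScaleAbs(cv2.resize(np.hstack([a,b]),(800,293)),alpha=1.5))
```

```text
[ 0.53014023 -0.06142917  0.13047466] [-3.14138283e+00 -2.56263085e-05  2.59034589e+00] [ 0.3177437  -0.52999254 -0.03194835] 0.029814034936329566
tx ty tz [0.     0.0004 0.0005] yaw -0.002
```

View pics/c11.png

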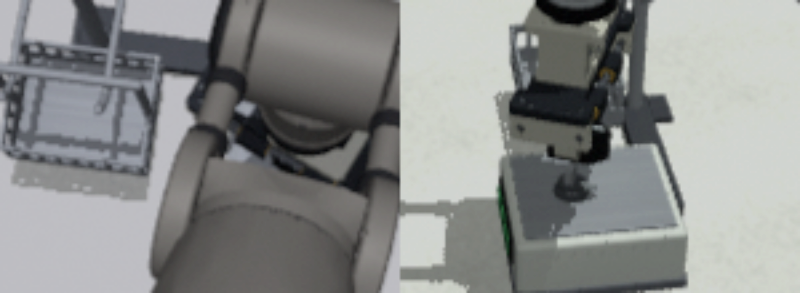

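Run:
```python
from fit import *
im=cv2.imread('pics/side11.png');a,b,c,e=208,256,250,300
z=cv2.resize(cv2.convertScaleAbs(im[a:b,c:e],alpha=1.6),None,fx=12,fy=12,interpolation=0)
z0=z.copy()
def dr(X,col):
    uv=(projm('side',X)-[c,a]+.5)*12; cv2.polylines(z,[np.round(cv2.convexHull(uv.astype(np.float32))).astype(np.int32)],True,col,1)
th=np.linspace(0,2*np.pi,40,endpoint=False);C=np.c_[np.cos(th),np.sin(th)]
dr(prism(.531,-.0615,-.55,.1245,KN,.034),(0,0,255))
dr(prism(.531,-.0615,0,.088,C*.014,.0),(0,255,0));dr(prism(.531,-.0615,0,.088,C*.008,.016),(0,255,0))
n=np.array([[0,0,.088],[.026*np.cos(.55),-.026*np.sin(.55),.088]])+[.531,-.0615,0];dr(np.vstack([n,n[:1]]),(255,0,255))
cv2.imwrite('pics/c11b.png',z)
```

```text
(no output)
```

View pics/c11b.png

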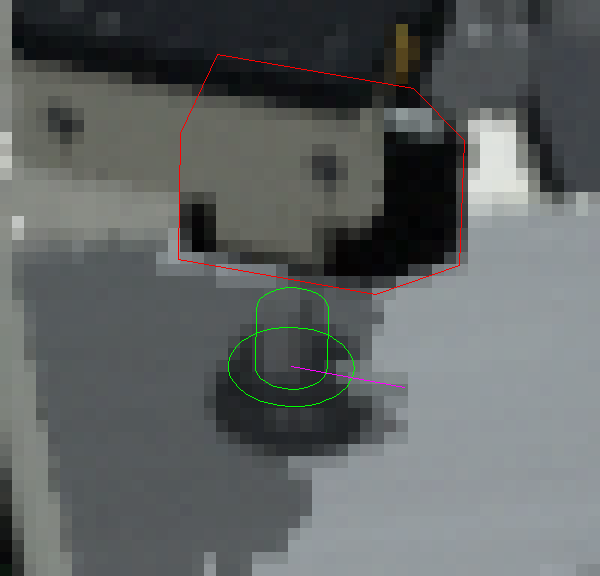

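The knob outline and shaft line up in the side view: the left and right edges match, and the bottom is within a pixel. I'll lower in small steps.

Call:
{"method": "apply_moves", "body": {"plan": [{"tx": 0,"ty": 0,"tz": 0.01,"yaw": 0,"grip": -1},{"tx": 0,"ty": 0,"tz": 0.016,"yaw": 0,"grip": -1},{"tx": 0,"ty": 0,"tz": 0.02,"yaw": 0,"grip": -1},{"tx": 0,"ty": 0,"tz": 0.02,"yaw": 0,"grip": -1}]}}

```text
time: 16.62
tool_pos: [0.5298, -0.0603, 0.1102]
tool_rot: [-3.141, -0.001, 2.592]
contact_force: [0.2, 0.0, -1.6]
opening: 0.0297
```

Run:
```python
from d import *
s=robot.observe();print(s['tool_pos'],s['tool_rot'],s['contact_force'],s['torque'],s['opening'])
```

```text
[ 0.52984229 -0.06029831  0.11015061] [-3.14125052e+00 -7.64170482e-04  2.59191034e+00] [ 0.2129315   0.0056595  -1.61383349] [ 0.06681808 -0.11719878 -0.01428407] 0.029746224929353294
```

Call:
{"method": "apply_moves", "body": {"plan": [{"tx": 0,"ty": 0,"tz": 0.003,"yaw": 0,"grip": -1},{"tx": 0,"ty": 0,"tz": 0.006,"yaw": 0,"grip": -1},{"tx": 0,"ty": 0,"tz": 0.006,"yaw": 0,"grip": -1},{"tx": 0,"ty": 0,"tz": 0.006,"yaw": 0,"grip": -1}]}}

```text
time: 17.12
tool_pos: [0.5301, -0.0604, 0.1046]
tool_rot: [-3.142, 0.0, 2.592]
contact_force: [-0.3, 0.1, 0.1]
opening: 0.0298
```

Call:
{"method": "apply_moves", "body": {"plan": [{"tx": 0,"ty": 0,"tz": 0.003,"yaw": 0,"grip": -1},{"tx": 0,"ty": 0,"tz": 0.006,"yaw": 0,"grip": -1},{"tx": 0,"ty": 0,"tz": 0.006,"yaw": 0,"grip": -1},{"tx": 0,"ty": 0,"tz": 0.006,"yaw": 0,"grip": -1}]}}

```text
time: 17.62
tool_pos: [0.5301, -0.0604, 0.0986]
tool_rot: [-3.142, -0.0, 2.592]
contact_force: [0.4, 0.2, -0.2]
opening: 0.03
```

Call:
{"method": "apply_moves", "body": {"plan": [{"tx": 0,"ty": 0,"tz": 0.003,"yaw": 0,"grip": -1},{"tx": 0,"ty": 0,"tz": 0.005,"yaw": 0,"grip": -1},{"tx": 0,"ty": 0,"tz": 0.006,"yaw": 0,"grip": -1},{"tx": 0,"ty": 0,"tz": 0.006,"yaw": 0,"grip": -1}]}}

```text
time: 18.12
tool_pos: [0.53, -0.0604, 0.0928]
tool_rot: [-3.142, 0.0, 2.592]
contact_force: [-1.1, -1.0, 3.0]
opening: 0.0302
```

3 N at the expected flange height. Now I'll press the shaft down.

Call:
{"method": "apply_moves", "body": {"plan": [{"tx": 0,"ty": 0,"tz": 0.002,"yaw": 0,"grip": -1},{"tx": 0,"ty": 0,"tz": 0.004,"yaw": 0,"grip": -1},{"tx": 0,"ty": 0,"tz": 0.004,"yaw": 0,"grip": -1},{"tx": 0,"ty": 0,"tz": 0.004,"yaw": 0,"grip": -1}], "force": 45}}

```text
time: 18.62
tool_pos: [0.5301, -0.0604, 0.089]
tool_rot: [3.142, 0.0, 2.592]
contact_force: [-2.4, 0.5, 7.6]
opening: 0.0295
```

Call:
{"method": "apply_moves", "body": {"plan": [{"tx": 0,"ty": 0,"tz": 0.002,"yaw": 0,"grip": -1},{"tx": 0,"ty": 0,"tz": 0.003,"yaw": 0,"grip": -1},{"tx": 0,"ty": 0,"tz": 0.003,"yaw": 0,"grip": -1},{"tx": 0,"ty": 0,"tz": 0.003,"yaw": 0,"grip": -1}]}}

```text
time: 19.12
tool_pos: [0.5302, -0.0604, 0.0877]
tool_rot: [3.141, 0.001, 2.592]
contact_force: [-7.1, 1.4, 21.0]
opening: 0.0296
```

Run:
```python
from d import *
from fit import *
im,_=snap('side','side12.png');snap('top','top12.png')
s=robot.observe();print(s['tool_pos'],s['contact_force'],s['torque'],s['opening'])
im=cv2.imread('pics/side12.png')
cv2.imwrite('pics/c12.png',np.hstack([cv2.resize(cv2.convertScaleAbs(im[a:b,c:e],alpha=1.5),(400,400)) for a,b,c,e in((120,290,220,390),(210,270,245,305))]))
```

```text
[ 0.5302 -0.0604  0.0877] [-7.5096  1.24   21.5767] [ 0.2729  1.1362 -0.0237] 0.030002892892758377
```

View pics/c12.png

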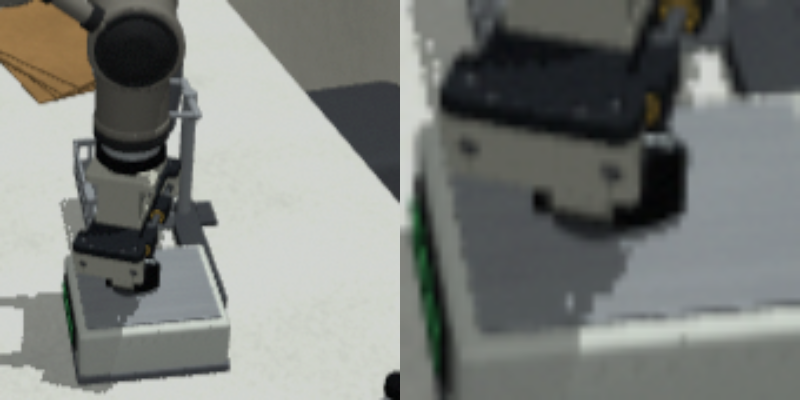

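View pics/top12.png

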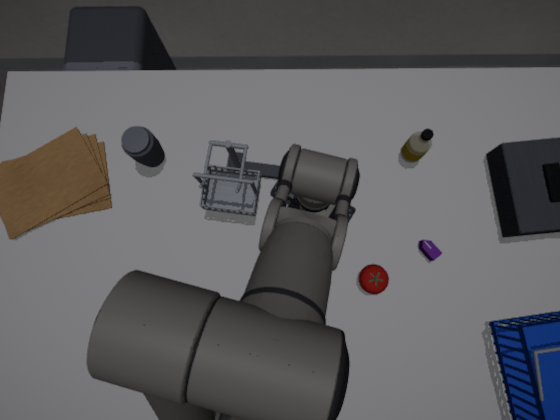

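Call:
{"method": "apply_moves", "body": {"plan": [{"tx": 0,"ty": 0,"tz": 0,"yaw": 0,"grip": -1},{"tx": 0,"ty": 0,"tz": 0,"yaw": 0,"grip": -1},{"tx": 0,"ty": 0,"tz": 0,"yaw": 0,"grip": -1},{"tx": 0,"ty": 0,"tz": 0,"yaw": 0,"grip": -1}]}}

```text
time: 19.73
tool_pos: [0.5302, -0.0604, 0.0877]
tool_rot: [3.141, 0.001, 2.592]
contact_force: [-7.7, 0.0, 21.1]
opening: 0.0294
```

Run:
```python
from fit import *
P=pts('top','pics/top12_d.npy');Q=P-np.array([.584,.148,.2])
q=P[sel(P,(.53,.64),(.06,.24),(.185,.215))];print(len(q),np.median(q,0))
print(robot.outline_of('basket','top')[:1] and [ (r['confidence'],r['pixel']) for r in robot.tip_of('basket_bar','top')], [ (r['confidence'],r['pixel']) for r in robot.tip_of('hook_seat','top')])
for r in robot.tip_of('basket_bar','top')[:1]: print(ray_z('top',*r['pixel'],.2))
```

```text
472 [0.5878 0.1392 0.2024]
[(0.75, [178.2, 219.8])] [(0.86, [180.9, 219.7])]
[0.5843 0.152  0.2   ]
```

The press is steady at about 21 N against the stop, with no slip. The bar measures (0.584, 0.152), within 5 mm of the hook seat. Handing in.

```bash
python3 -c "
from cell import robot
print(robot.hand_in()); print(robot.observe()['contact_force'])"
```

```text
the job is handed in; nothing more can be done
None
the job is handed in; nothing more can be done
```

I hung the basket in the twin hook, fitted the knob on the shaft and pressed it down, then handed the job in at about 20 s of the 61 s allowed. No verdict was reported.

- **Basket:** it hangs free on both hooks. The bar measured about 5 mm from the hook seat. After letting go, the contact force was near zero, and the arm was clear of it in the last pictures.
- **Knob:** I turned the black knob to the shaft's flat (about −0.55 rad). It slid on with no noticeable force and touched the flange at the expected height, at 3 N.
- **Press:** the gripper moved down about 5 mm more and stopped. The force is steady at about 21 N, against the 9 N needed for full travel. The knob is still gripped at a 30 mm opening with 45 N set, and did not slip over the last half second.
- **Bystanders:** in the last pictures the tomato, soap and tumbler look unmoved. The purple look-alike was not touched.

**Less certain:**
- I could not read the shaft travel directly; it is inferred from force and height.
- About 7.5 N of sideways force showed at the wrist while pressing.
- The fingers hid the knob from above, so its alignment rests on the earlier fits and the free insertion. Just before insertion the side view showed its lower edge about one pixel higher than predicted.

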